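# Start a clamp screw cleanly on a bonding press

### The arm

A 6-joint arm with a two-finger parallel gripper is mounted at the origin on the work surface. World frame = base frame: x ahead of the robot, y to its left, z up, the work surface at z = 0. Lengths are in mm, angles in rad, forces in N, time in s.
With the tool pointing down it reaches from about 350 to 975 mm from the base axis. Payload 7.1 kg.
Tool frame: the origin (TCP) lies at the very end of the fingers, on their centre line; the grasp point (between the pads) lies tcp_to_grasp behind it (tcp_to_grasp is the distance from the TCP to the grasp point, in mm); z points along the fingers, x is the direction in which the jaws open and shut, and the axes are right-handed (so a half turn about z gives the same grasp; the last joint's range is limited). The gripper opens to 88 mm and grips with 3 to 60 N. Pads are 20 mm wide; open, the fingers measure 115 mm over their backs; the gripper's body (75 mm by 178 mm) begins 61 mm behind the grasp point.
Start: joints at [-1.273, 0.423, 1.63, -0, 1.089, -0.019], TCP at [194.722, -593.875, 222.675] pointing down, gripper open.
Joint ranges: [-3, 3], [-0.9, 2.11], [0.09, 2.58], [-1.31, 4.45], [0.11, 2.69], [-2.54, 2.54]. Speed limits (rad/s): [2.39, 2.39, 3.01, 3.14, 3.14, 3.14].

### API

Orientations are given as a rotation vector (axis times angle).
In Python, from workcell import get_obs, get_image, close_job, recognise, mark_of, tcp_to_grasp gives the robot as it stands. The module is installed in compiled form; this text tells all that it offers.
- The arm moves only by the tool move_arm, never from a script. Its argument "motion" is a list of rows, each a list of 7 numbers: the shift along the world's x, y, z in mm, then the turn, a rotation vector about the world's x, y, z in rad, then the finger opening in mm, from 0 to 87.8. A call has 1 to 5 rows; each row is the pose to reach, as a shift and turn from the pose commanded when the call began; what a row does not reach only later rows make up. A row lasts 1/12 s, in which the tool goes at most 41.7 mm and 7.16 degrees, less where a joint would pass 70% of its speed; a pose out of reach is approached as far as the arm can. A call with a gripper value outside its range is refused whole. The fingers move at their own pace and stop on an object; the grip force is fixed at half the most. Time passes only in rows, so rows that repeat a pose let the fingers close. It gives the time, the measured TCP pose, the force and the opening at its end, in the units of the state.
- get_obs(): the state, without advancing time (a new reading comes with each control period).
- get_image(name): name is "scene" or "top"; returns a dict with "color" (384x512x3 uint8, red, green, blue), "mtx" (3x3 intrinsics, pixels), "camera_from_world" (4x4, takes a point from world to camera coordinates). Camera axes: x right, y up, looking along -z (the intrinsics and any distortion apply to the point x, -y, -z); pixel columns grow to the right and rows downward; lengths in mm; the calibration is good to about 2 mm. A picture is of the moment at which its call begins. There is no depth.
- close_job(): hands the job in, once; it reports no verdict.
Trained networks look in a picture, given as the dict that the camera call returned (one of the last four; its "shot" number tells which), for a name from the list of things; names that differ only in an ending like _2 or _b are one class to them, and where a whole thing is asked for, a point or a joint stands for the part that bears it (a point fixed in the world has none). Each returns a list of dicts, best first, with "p" (0 to 1); they miss things now and then, are a little off and sometimes report something else, mostly with a low value. They report only what shows in the picture. A call takes as long as a camera call. They do not tell look-alikes from the thing itself.
- recognise(picture, label): "bbox" ([centre column, centre row, width, height] in pixels, round what is visible of it).
- mark_of(picture, label): "location" ([row, column] in pixels: a listed point, or the origin of a listed thing).
The state is a dict: "t": time; "qpos": joint angles; "qvel": joint speeds; "joint_torque": joint torques, N m; "ee_pos": TCP position; "orientation": TCP orientation; "ft_force": force on the tool from outside, world axes, zero at the start; "moment": the same for the moment, N m; "width": finger opening in mm.
Only numpy, scipy, OpenCV 4.12 (cv2) and the standard library are available. Lean on these libraries where they do the work, as an engineer would, in place of code of your own. Each camera call takes 0.05 s, during which the arm holds its last target. There are 200 camera calls.

### The job

Slide the heat sink gently under the bridge of the small bonding press until it is fully home against the back stop. Then, leaning lightly on the black clamp knob, turn it backwards (anticlockwise) until you feel its thread drop in, and only then screw it forwards until the foot clamps the module hand-snug; never lean on or tighten it so hard that the thread is strained. Let go, and leave everything else on the bench where it is.

Things in the scene. Friction and masses are not known exactly. Their poses are not given: they have to be found in the camera images.
- press: Small bonding press, fixed. Base plate 165 x 140 x 12 mm (x -115 to +50 mm); two 18 mm pillars at y +-54 mm carry a bridge 50 mm deep (x), 136 mm wide, top at z 94 mm, with a brass bushing (43 mm across, top at z 100 mm) holding the clamp screw. Origin: on the screw axis at the bench; z up, -x out of the mouth towards the robot, +x to the back stop.
- stop (a point): Middle of the back stop's face, 11 mm above the plate, at x +32 mm in the press's frame and with its axes. Two rails 64 mm apart, 10 mm high, lead to it from x -75 mm. Heat sink home (back face on this stop): its origin at x -25.5 mm, z 12 mm in the press's frame, its front face 83 mm ahead of the screw axis.
- heatsink: Loose aluminium heat sink, fins down, 115 long (x) x 60 x 28 mm high, black module 46 x 40 x 10 mm on its far half; 0.25 to 0.42 kg. Origin: centre of its underside; +x to the stop. Push its front face (x -57.5 mm, free up to 28 mm above the plate). It stands on the plate between the rails, 2 mm play each side, 25 to 50 mm short of home.
- knob_top (a point): Centre of the top of the black clamp knob, on the screw axis, 157 mm above the bench as left. The knob is a wing 60 mm long (x of this point), 14 mm thick (y), 28 mm high, on a hub 34 mm across, 8 mm high. It can only turn, rise and sink. It stands over the start of its thread, 1 to 3.5 mm above it; a stiff wiper (4 N, more than its weight) holds it at any height.
- knob (a joint): Turn of the knob, rad: 0 as left, + forwards (clockwise from above, tightening), - backwards. Needs 0.02 N m free, plus about 0.005 N m per newton of load on the thread. Right-hand thread, lead 8 mm (1.27 mm per rad), axial play 0.6 mm; it holds where it is left. The thread strains at 35 N of axial force, whether by leaning, lifting or tightening.
- bushing_top (a point): On the screw axis, middle of the bushing's top. Inside, unseen, the thread starts. Leaning 5 to 15 N, the screw turned back climbs 1.27 mm per rad; somewhere between -0.7 and -2.4 rad it runs off the ridge's end: sinks 1 mm over 0.2 rad, then drops 6 mm at once (knob top to about 149 mm). Turned on back it climbs again; turned forwards while held up, the threads butt.
- foot: Round rubber foot under the screw, 26 mm across; it does not turn. Origin: centre of its lower face, 97.9 mm below the knob's top. Forwards from where the screw dropped, about 1.9 rad bring the foot onto the module and take up the play, then the clamp force grows about 27 N per rad: some 2.7 rad from the drop gives 22 N. 15 to 30 N is hand-snug.
- nutdriver: Bystander: nut driver with amber handle, 200 mm long, lying beside the press. Origin: middle of its underside.
- driver: Bystander: screwdriver with red handle, 210 mm long, lying on the other side of the press. Origin: middle of its underside.
- pliers: Bystander: small pliers, 140 mm long, 16 mm high, lying flat. Origin: near the joint, underside.
- dish: Bystander: white ceramic dish with nuts, 92 mm across, 14 mm high. Origin: centre of its underside.
- frame: Bystander: small aluminium frame, 45 x 40 x 24 mm. Origin: centre of its underside.
- sponge_tin: Bystander: flat tin with a cleaning sponge, 90 x 60 x 26 mm. Origin: centre of its underside.
- fin_stack: Bystander: stack of upright steel and brown plates on a base, 110 x 50 x 67 mm. Origin: centre of its underside.
Things that resemble listed ones, but are neither listed nor needed, are in the scene too. What is shaped like the heatsink but pink is not meant.

How it is judged (in metres and radians):
On the way, in this order (a step that is already met when the one before it is completed fails the run):
1. the heat sink is fully home against the back stop (x of heatsink in the frame of press above -0.0275 m and z of heatsink in the frame of press below 0.0145 m), for 0.2 s.
2. the knob has been turned backwards and its thread has dropped in (all of step 1 and value of joint knob below -0.3 rad and z of knob_top in the frame of press below 0.152 m), for 0.1 s.
At the end, for the whole second after the job is handed in: The heat sink is home (within 2 mm of the back stop, flat on the plate), at rest, and the foot clamps its module with more than 12 N (never more than 35 N on the thread), the screw down in its thread, everything released (all of step 1 and contact force between foot and heatsink above 12 N and z of knob_top in the frame of press below 0.1495 m and linear speed of heatsink below 0.01 m/s); the robot touches nothing.
It fails at once if the knob was turned more than 0.35 rad forwards from the way it was left before its thread had dropped in (value of joint knob above 0.35 rad and z of knob_top in the frame of press above 0.1525 m).
It fails at once if the thread was strained with more than 35 N, by leaning on the knob, lifting it or overtightening it (contact force between knob_c0 and anything else above 35 N).
It fails at once if a bystander was moved more than 30 mm (distance of any of nutdriver, driver, pliers, dish, frame, sponge_tin, fin_stack from where it was at the start of the episode above 0.03 m).
It also fails if it takes over 72 s, if anything falls off the work surface, if the arm or the gripper's body presses on something with over 40 N, if the wrist force passes 120 N, or if a joint passes its speed limit or range.

## Working session

There is one attempt and no reset: what is moved stays moved. The work goes in short steps, Python scripts to look and compute and a tool call to move; the robot and the scene stay as the last step left them, time stands still between calls to the robot, and variables do not carry over. Pictures are saved under pics/ and viewed, about 8 in all and at most 12, crops included, and the job is handed in when it is done.

Besides the shell and the picture viewer there is one more tool, called by a JSON object that holds its "name" and its "arguments". move_arm: Moves the arm, as the interface text tells. Its arguments: {"type":"object","properties":{"motion":{"type":"array"}},"required":["motion"]}

```bash
mkdir -p pics
cat > h.py <<'E'
import numpy as np, cv2
from workcell import *
def shot(name,save=None):
    im=get_image(name)
    if save: cv2.imwrite(f'pics/{save}.png',im['color'][:,:,::-1])
    return im
def ray(im,row,col):
    M=np.array(im['camera_from_world']);K=np.array(im['mtx'])
    d=np.linalg.inv(K)@[col,row,1]; d=np.array([d[0],-d[1],-d[2]])
    R=M[:3,:3]; return -R.T@M[:3,3], R.T@d
def atz(im,row,col,z):
    c,d=ray(im,row,col); return c+d*(z-c[2])/d[2]
def proj(im,P):
    M=np.array(im['camera_from_world']);K=np.array(im['mtx'])
    p=M[:3,:3]@P+M[:3,3]; q=K@[p[0],-p[1],-p[2]]; return q[:2]/q[2]
E
python3 - <<'E'
from h import *
o=get_obs();print({k:np.round(v,3) for k,v in o.items()},tcp_to_grasp)
a=shot('scene','s0');b=shot('top','t0')
print(a.keys(),a['mtx'],b['mtx'])
Z=dict(press=0,stop=23,heatsink=12,knob_top=157,bushing_top=100,foot=59)
for im,n in((a,'scene'),(b,'top')):
  for l in ['press','stop','heatsink','knob_top','bushing_top','foot','nutdriver','driver','pliers','dish','frame','sponge_tin','fin_stack']:
    print(n,l,[(round(m['p'],2),np.round(m['location']),np.round(atz(im,*m['location'],Z.get(l,0)))[:2]) for m in mark_of(im,l)[:3]])
E
```

```text
{'t': np.float64(0.0), 'qpos': array([-1.273,  0.424,  1.631,  0.   ,  1.089, -0.019]), 'qvel': array([-0.001, -0.   , -0.001,  0.001, -0.   , -0.   ]), 'joint_torque': array([ 3.0000e-03, -5.4463e+01, -2.7366e+01,  6.5000e-02,  2.3000e-02,
       -0.0000e+00]), 'ee_pos': array([ 194.56 , -593.355,  221.925]), 'orientation': array([-2.543e+00,  1.843e+00,  2.000e-03]), 'ft_force': array([-0.378, -0.149, -0.3  ]), 'moment': array([-0.009, -0.04 ,  0.008]), 'width': np.float64(87.958)} 18.700000000000003
dict_keys(['color', 'mtx', 'camera_from_world', 'shot']) [[355.63393523   0.         253.0025239 ]
 [  0.         355.63393523 190.51383165]
 [  0.           0.           1.        ]] [[475.80356848   0.         254.67897999]
 [  0.         475.80356848 190.5365755 ]
 [  0.           0.           1.        ]]
scene press [(0.89, array([238., 257.]), array([589., -21.]))]
scene stop []
scene heatsink [(0.95, array([170., 284.]), array([332., 116.])), (0.89, array([246., 342.]), array([658., 204.])), (0.81, array([192., 166.]), array([ 381., -273.]))]
scene knob_top [(0.55, array([199., 
[... 956 characters left out ...]
, 210.])), (0.84, array([197., 244.]), array([513., -10.])), (0.66, array([254., 204.]), array([319., 126.]))]
top knob_top [(0.5, array([168., 248.]), array([580., -28.]))]
top bushing_top [(0.81, array([170., 244.]), array([586., -13.]))]
top foot []
top nutdriver [(0.58, array([174., 211.]), array([598., 102.]))]
top driver [(0.57, array([190., 280.]), array([ 536., -135.]))]
top pliers [(0.52, array([203., 130.]), array([498., 385.]))]
top dish [(0.96, array([157., 351.]), array([ 651., -388.]))]
top frame [(0.61, array([195., 345.]), array([ 514., -362.]))]
top sponge_tin [(0.84, array([172., 137.]), array([609., 362.]))]
top fin_stack [(0.8, array([223., 377.]), array([ 415., -464.]))]
```

Run:
```python
import cv2
a=cv2.imread('pics/s0.png');b=cv2.imread('pics/t0.png')
cv2.imwrite('pics/tc.png',cv2.resize(b[120:260,150:330],None,fx=4.3,fy=4.3,interpolation=cv2.INTER_CUBIC))
cv2.imwrite('pics/sc.png',cv2.resize(a[140:290,170:350],None,fx=4,fy=4,interpolation=cv2.INTER_CUBIC))
```

```text
(no output)
```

View pics/tc.png

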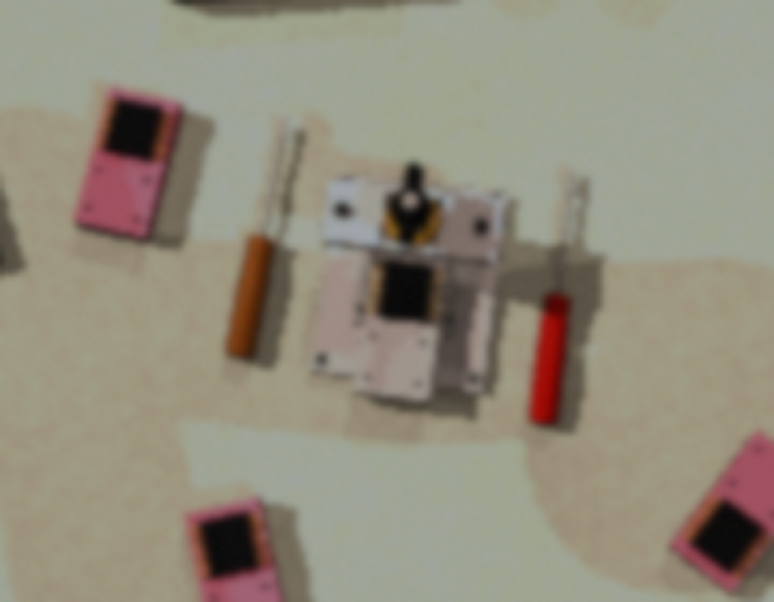

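View pics/sc.png

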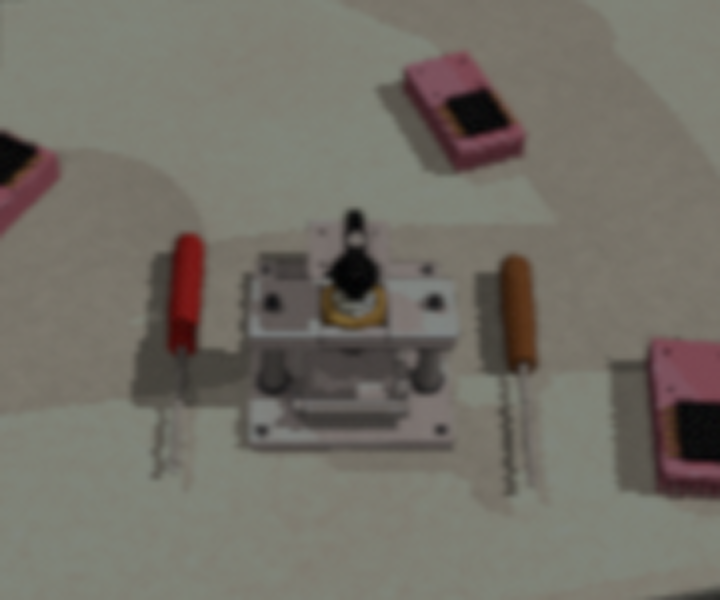

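The top view shows the press at about (405,260) in the crop. It is yawed a few degrees, with the heat sink sticking out of the mouth, its front edge at about (390,395). The knob wing lies along the press x at (412,200), and the drivers lie on either side. The scene view is from behind. Next I'll fit the press pose from its corners.

```bash
cat > fit.py <<'E'
from h import *
from scipy.optimize import least_squares
import pickle
a=get_image('scene');b=get_image('top')
T=lambda u,v:((u+.5)/4.3-.5+150,(v+.5)/4.3-.5+120)
S=lambda u,v:((u+.5)/4-.5+170,(v+.5)/4-.5+140)
obs=[(b,T(330,181),(25,68,94)),(b,T(508,194),(25,-68,94)),(b,T(324,243),(-25,68,94)),(b,T(312,373),(-115,70,12)),(b,T(487,391),(-115,-70,12)),
(a,S(249,340),(25,-68,94-12)),(a,S(458,276),(-25,68,94)),(a,S(252,277),(-25,-68,94)),(a,S(250,447),(50,-70,0)),(a,S(455,447),(50,70,0))]
obs.pop(5)
def W(p,P):
    c,s=np.cos(p[2]),np.sin(p[2]); return np.array([p[0]+c*P[0]-s*P[1],p[1]+s*P[0]+c*P[1],P[2]])
def res(p,ob=obs): return np.concatenate([proj(im,W(p,P))-uv for im,uv,P in ob])
if __name__=='__main__':
    for ob in (obs,obs[:5],obs[5:]):
        r=least_squares(res,[585,-20,-.08],x_scale=[10,10,.1],args=(ob,)); print(np.round(r.x,3),np.round(r.fun.reshape(-1,2),1).tolist())
    p=least_squares(res,[585,-20,-.08],x_scale=[10,10,.1]).x
    np.save('press.npy',p)
    for im,n,(x0,x1,y0,y1),f in((b,'top',(215,285,145,220),8),(a,'scene',(215,305,170,260),6)):
        v=cv2.resize(im['color'][y0:y1,x0:x1,::-1],None,fx=f,fy=f,interpolation=cv2.INTER_CUBIC)
        def dr(pts,col):
            q=[((proj(im,W(p,P))-(x0,y0)+.5)*f-.5).astype(int) for P in pts]
            cv2.polylines(v,[np.array(q)],True,col,1)
        box=lambda x0,x1,y,z:[(x0,-y,z),(x1,-y,z),(x1,y,z),(x0,y,z)]
        dr(box(-25,25,68,94),(0,255,0));dr(box(-115,50,70,12),(0,0,255));dr(box(-30,30,7,157),(255,255,0))
        dr([(21.5*np.cos(t),21.5*np.sin(t),100) for t in np.linspace(0,6.28,30)],(255,0,255))
        for sh in (25,50): dr(box(-83-sh,-83-sh+115,30,40),(255,0,0))
        cv2.imwrite(f'pics/ov_{n}.png',v)
    v1=cv2.imread('pics/ov_top.png');v2=cv2.imread('pics/ov_scene.png');print(v1.shape,v2.shape)
E
python3 fit.py
```

```text
[ 5.85647e+02 -1.98380e+01 -1.28000e-01] [[-0.3, -0.5], [-0.8, 0.9], [-0.7, -0.2], [-0.1, 0.0], [-0.2, 0.3], [-1.4, -0.4], [-0.3, -0.0], [0.1, 1.0], [-0.1, 0.2]]
[ 5.86073e+02 -2.10160e+01 -1.22000e-01] [[0.0, -0.5], [-0.5, 0.6], [-0.3, -0.2], [0.5, 0.0], [0.4, 0.1]]
[ 5.85136e+02 -1.84530e+01 -1.49000e-01] [[-0.7, -0.2], [0.4, -0.6], [0.2, 0.4], [0.1, 0.4]]
(600, 560, 3) (540, 540, 3)
```

View pics/ov_top.png

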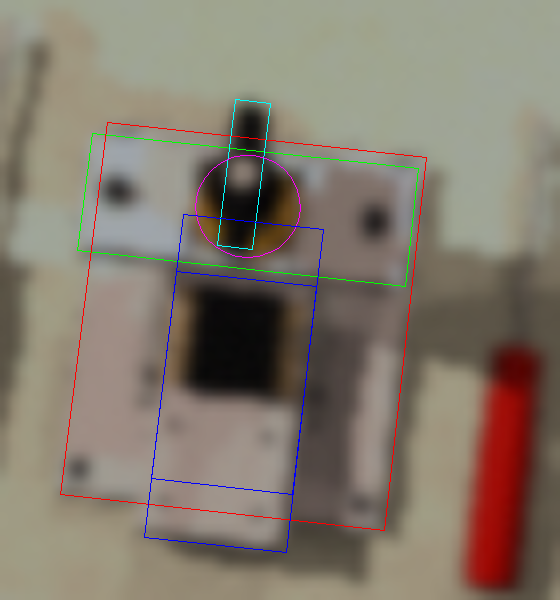

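View pics/ov_scene.png

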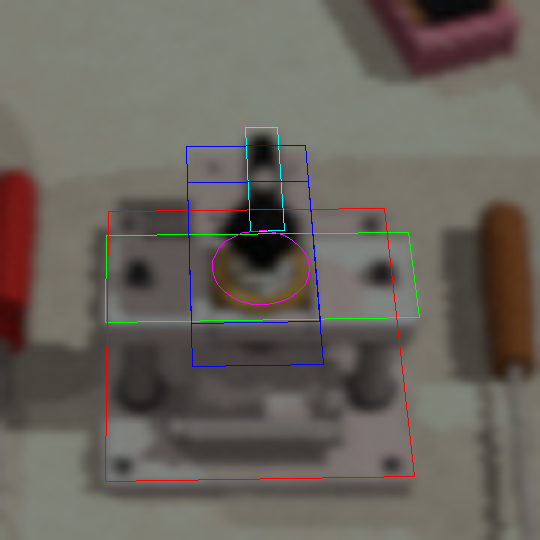

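The overlay is close but about 1 px off, and the yaw is slightly too large. I'll refine it by maximising the image gradient along the model edges.

```bash
cat > ref.py <<'E'
from h import *
from fit import W
from scipy.optimize import minimize
from scipy.ndimage import map_coordinates
a=get_image('scene');b=get_image('top')
def grads(im,s):
    g=cv2.GaussianBlur(cv2.cvtColor(im['color'],cv2.COLOR_RGB2LAB).astype(float),(0,0),s)
    return [(cv2.Sobel(g[...,c],-1,1,0),cv2.Sobel(g[...,c],-1,0,1)) for c in range(3)]
def score(p,im,G,edges):
    t=0
    for A,B in edges:
        n=40;f=np.linspace(.05,.95,n)[:,None]
        uv=np.array([proj(im,W(p,P)) for P in np.array(A)*(1-f)+np.array(B)*f])
        d=uv[-1]-uv[0];nn=np.array([-d[1],d[0]])/np.hypot(*d)
        m=0
        for gx,gy in G:
            q=map_coordinates(gx,uv.T[::-1],order=1)*nn[0]+map_coordinates(gy,uv.T[::-1],order=1)*nn[1]; m=m+q**2
        t+=np.mean(np.sqrt(m+1e-6))*np.hypot(*d)
    return t
def best(p0,sets,s=1.,w=(6,6,.1)):
    fs=[(im,grads(im,s),e) for im,e in sets]
    f=lambda p:-sum(score(p,*q) for q in fs)
    p0=np.array(p0,float)
    s0=[p0+np.vstack([[0,0,0],np.diag(np.array(w)*k)]) for k in(1,-1)]
    rs=[minimize(f,p0,method='Nelder-Mead',options=dict(initial_simplex=q,xatol=.005,fatol=.01)) for q in s0]
    return min(rs,key=lambda r:r.fun)
c=lambda x,y,z:(x,y,z)
topE=[(c(25,68,94),c(25,25,94)),(c(25,-25,94),c(25,-68,94)),(c(-25,68,94),c(-25,-68,94)),(c(-25,68,94),c(25,68,94)),(c(-25,-68,94),c(25,-68,94)),
 (c(-115,70,12),c(-115,33,12)),(c(-115,-33,12),c(-115,-70,12)),(c(-115,70,12),c(-30,70,12)),(c(-115,-70,12),c(-30,-70,12))]
scE=[(c(-25,68,94),c(-25,20,94)),(c(-25,-68,94),c(-25,-20,94)),(c(25,68,94),c(25,-68,94)),(c(25,68,94),c(-25,68,94)),(c(25,-68,94),c(-25,-68,94)),
 (c(50,70,12),c(50,-70,12)),(c(50,70,0),c(50,-70,0)),(c(50,70,12),c(30,70,12)),(c(50,-70,12),c(30,-70,12))]
if __name__=='__main__':
    for s in(.7,1.2):
        for n,S in(('both',[(a,scE),(b,topE)]),('top',[(b,topE)]),('scene',[(a,scE)])):
            r=best([586,-20,-.1],S,s);print(s,n,np.round(r.x,3),round(r.fun,1))
            if n=='both' : np.save('press.npy',r.x)
    p=np.load('press.npy')
    # heat sink along rails: short distance s, lateral l, yaw
    q0=W(p,(-25.5-37,0,0))
    hs=[(c(-57.5,30,40),c(-57.5,-30,40)),(c(-57.5,30,40),c(20,30,40)),(c(-57.5,-30,40),c(20,-30,40))]
    for k in(25,33,41,49):
        q0=W(p,(-25.5-k,0,0)); r=best([q0[0],q0[1],p[2]],[(b,hs)],1.,(3,2,.03))
        dd=r.x[:2]-p[:2];C,S_=np.cos(p[2]),np.sin(p[2]);print('hs',np.round([C*dd[0]+S_*dd[1],-S_*dd[0]+C*dd[1],r.x[2]],3),round(r.fun,1))
    kn=[(c(-30,7,157),c(30,7,157)),(c(-30,-7,157),c(30,-7,157)),(c(-30,-7,157),c(-30,7,157)),(c(30,-7,157),c(30,7,157))]
    for n,S in(('top',[(b,kn)]),('scene',[(a,kn)]),('both',[(a,kn),(b,kn)])):
        r=best(p,S,1.,(4,4,.1));print('knob',n,np.round(r.x,3),round(r.fun,1))
E
python3 ref.py
```

```text
0.7 both [ 5.87237e+02 -2.85340e+01 -1.32000e-01] -28165.6
0.7 top [ 5.82719e+02 -2.78830e+01 -1.20000e-01] -9951.4
0.7 scene [ 5.87336e+02 -2.83680e+01 -1.32000e-01] -18486.4
1.2 both [ 5.8758e+02 -2.8878e+01 -1.3500e-01] -19967.3
1.2 top [ 5.80748e+02 -2.79160e+01 -1.16000e-01] -7888.0
1.2 scene [ 5.87816e+02 -2.83980e+01 -1.40000e-01] -12654.5
hs [-74.237   8.038  -0.226] -5005.5
hs [-15.734  -4.648  -0.244] -7069.8
hs [-74.325   8.053  -0.225] -5005.4
hs [-74.238   8.039  -0.225] -5005.5
knob top [ 5.84438e+02 -1.96140e+01 -1.51000e-01] -6027.7
knob scene [ 5.90611e+02 -2.01300e+01 -4.40000e-02] -5027.5
knob both [ 5.86071e+02 -2.01930e+01 -1.28000e-01] -10651.9
```

Run:
```python
from h import *
b=get_image('top');a=get_image('scene')
def crop(im,x0,y0,x1,y1,f):
    v=cv2.resize(im['color'][y0:y1,x0:x1,::-1],None,fx=f,fy=f,interpolation=cv2.INTER_NEAREST)
    v=cv2.convertScaleAbs(v,alpha=1.5)
    for x in range(x0,x1,10): cv2.line(v,((x-x0)*f,0),((x-x0)*f,6),(0,0,255),1);cv2.putText(v,str(x),((x-x0)*f,16),0,.35,(0,0,255),1)
    for y in range(y0,y1,10): cv2.line(v,(0,(y-y0)*f),(6,(y-y0)*f),(0,0,255),1);cv2.putText(v,str(y),(8,(y-y0)*f+4),0,.35,(0,0,255),1)
    return v
cv2.imwrite('pics/p5.png',crop(b,216,155,276,220,9))
cv2.imwrite('pics/p6.png',crop(a,225,182,295,257,8))
```

```text
(no output)
```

View pics/p5.png

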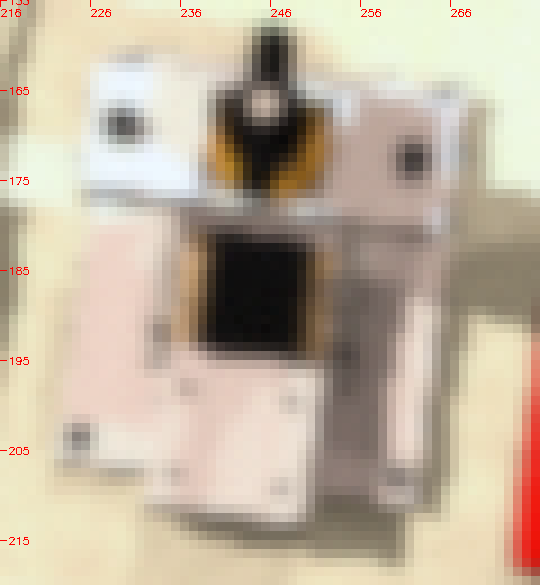

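View pics/p6.png

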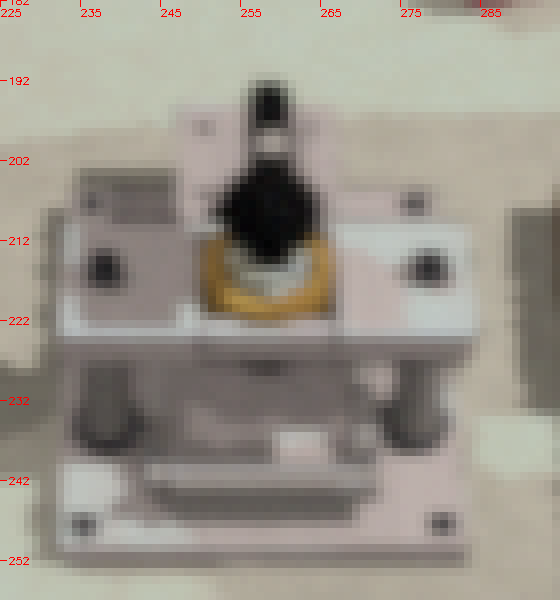

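Crops p5 and p6 are clear. In the top view the bridge screws, over the pillars, are at (124,125) and (412,157), and the plate screws at (77,437) and (397,478). In the scene view the bridge screws are at (104,267) and (428,267), and the plate screws at (84,523), (442,523), (92,203) and (413,203). I'll fit on these.

```bash
cat > fit2.py <<'E'
from h import *
from fit import W
from scipy.optimize import least_squares
a=get_image('scene');b=get_image('top')
T=lambda x,y:np.array((216+x/9-.5,155+y/9-.5));S=lambda x,y:np.array((225+x/8-.5,182+y/8-.5))
def ob(d):
    return [(b,T(124,125),(0,54,94)),(b,T(412,157),(0,-54,94)),(b,T(77,437),(-115+d,70-d,12)),(b,T(397,478),(-115+d,-70+d,12)),
 (a,S(104,267),(0,-54,94)),(a,S(428,267),(0,54,94)),(a,S(84,523),(50-d,-70+d,12)),(a,S(442,523),(50-d,70-d,12)),(a,S(92,203),(-115+d,-70+d,12)),(a,S(413,203),(-115+d,70-d,12))]
def res(p,sel): return np.concatenate([proj(im,W(p,P))-uv for im,uv,P in [ob(p[3])[i] for i in sel]])
for n,sel in(('both',range(10)),('top',range(4)),('scene',range(4,10))):
    r=least_squares(res,[585,-20,-.1,8],x_scale=[10,10,.1,5],args=(sel,));print(n,np.round(r.x,3),np.round(r.fun.reshape(-1,2),1).tolist())
    if n=='both': np.save('press.npy',r.x[:3]);p=r.x
f=lambda im,u,z:atz(im,u[1],u[0],z)
def rel(P):
    d=P[:2]-p[:2];c,s=np.cos(p[2]),np.sin(p[2]);return np.round([c*d[0]+s*d[1],-s*d[0]+c*d[1]],1)
print('hs front L,R',rel(f(b,T(146,507),40)),rel(f(b,T(306,522),40)),'module',[rel(f(b,T(*q),50)) for q in((205,233),(307,243),(198,352),(300,358))])
print('wing top view', [rel(f(b,T(*q),157)) for q in((273,27),(265,210))],'scene',[rel(f(a,S(*q),157)) for q in((268,85),(268,262))])
print('knob from mark', [ (n,rel(atz(im,*m['location'],157)),m['p']) for im,n in((a,'s'),(b,'t')) for m in mark_of(im,'knob_top')],
 [ (n,rel(atz(im,*m['location'],100)),m['p']) for im,n in((a,'s'),(b,'t')) for m in mark_of(im,'bushing_top')])
E
python3 fit2.py
```

```text
both [ 5.86129e+02 -1.98950e+01 -1.46000e-01  9.17100e+00] [[0.2, 0.2], [0.6, 0.7], [0.6, 0.5], [0.1, 0.4], [0.1, 0.9], [0.4, 0.9], [0.2, -0.1], [0.1, -0.1], [0.2, 0.0], [0.4, 0.0]]
top [ 5.87933e+02 -1.85550e+01 -1.42000e-01  8.69500e+00] [[-0.3, -0.3], [0.2, 0.1], [0.1, 0.2], [-0.0, 0.0]]
scene [ 5.85058e+02 -2.03220e+01 -1.44000e-01  8.93900e+00] [[-0.1, 0.6], [0.1, 0.6], [-0.0, -0.3], [-0.1, -0.4], [-0.1, -0.3], [0.2, -0.3]]
hs front L,R [-131.4   31. ] [-129.4  -29. ] module [array([-27. ,  22.7]), array([-25.9, -15.9]), array([-72.3,  19.1]), array([-69.7, -19. ])]
wing top view [array([28.4,  1.4]), array([-37.4,  -4.6])] scene [array([-25.7,  -1.2]), array([49.5, -3. ])]
knob from mark [('s', array([ 1.1, -5.9]), 0.59), ('t', array([ 1.1, -3.7]), 0.43)] [('s', array([6.4, 7.5]), 0.64), ('t', array([-0.6, 12.5]), 0.97)]
```

The press fit is consistent at about (586.3, −19.8), yaw −0.145. The heat sink is about 47 mm short of home, and the wing's world yaw is about −0.05. Next: tool axes and the turns needed.

Run:
```python
from h import *
from scipy.spatial.transform import Rotation as R
o=get_obs();r=R.from_rotvec(o['orientation']);print(np.round(r.as_matrix(),3))
x=r.as_matrix()[:,0];print('yaw of tool x',np.arctan2(x[1],x[0]),o['qpos'])
```

```text
[[ 0.312 -0.95   0.   ]
 [-0.95  -0.312  0.   ]
 [-0.    -0.    -1.   ]]
yaw of tool x -1.2539676815376453 [-1.27295888e+00  4.23108894e-01  1.62991510e+00  1.94201090e-05
  1.08860479e+00 -1.90002022e-02]
```

{"name": "move_arm", "arguments": {"motion": [[40,100,0,0,0,-0.1,20],[80,196,0,0,0,-0.2,20],[80,196,0,0,0,-0.3,20],[80,196,0,0,0,-0.4,20],[80,196,0,0,0,-0.46,20]]}}

```text
t: 2.62
ee_pos: [273.7, -399.3, 222.7]
orientation: [-2.05, 2.381, -0.0]
ft_force: [1.0, -0.3, 0.5]
width: 57.7
```

{"name": "move_arm", "arguments": {"motion": [[20,35,0,0,0,0,20],[40,70,0,0,0,0,20],[55,105,0,0,0,0,20],[70,142,0,0,0,0,20],[82,180,0,0,0,0,20]]}}

```text
t: 3.03
ee_pos: [356.3, -219.5, 223.0]
orientation: [-2.056, 2.375, -0.002]
ft_force: [0.9, -0.5, 0.2]
width: 24.4
```

{"name": "move_arm", "arguments": {"motion": [[16,38,0,0,0,0,20],[32,76,0,0,0,0,20],[48,114,0,0,0,0,20],[64,152,0,0,0,0,20],[78,190,0,0,0,0,20]]}}

```text
t: 3.45
ee_pos: [434.2, -28.9, 223.1]
orientation: [-2.056, 2.374, -0.001]
ft_force: [1.2, -0.8, 0.3]
width: 19.8
```

```bash
cat > st.py <<'E'
from h import *
from scipy.spatial.transform import Rotation as R
o=get_obs();m=R.from_rotvec(o['orientation']).as_matrix();p=np.load('press.npy')
d=o['ee_pos'][:2]-p[:2];c,s=np.cos(p[2]),np.sin(p[2])
print('t',o['t'],'ee',np.round(o['ee_pos'],2),'psi',round(np.arctan2(m[1,0],m[0,0]),3),'tilt',np.round(m[:2,2],3),'q6',round(o['qpos'][5],3))
print('press rel',np.round([c*d[0]+s*d[1],-s*d[0]+c*d[1]],1),'F',np.round(o['ft_force'],1),'M',np.round(o['moment'],2),'w',o['width'].round(2))
E
python3 st.py
```

```text
t 3.45 ee [434.22 -28.95 223.11] psi -1.714 tilt [ 0.001 -0.   ] q6 1.62Traceback (most recent call last):
  File "st.py", line 6, in <module>
    print('press rel',np.round([c*d[0]+s*d[1],-s*d[0]+c*d[1]],1),'F',np.round(o['ft_force'],1),'M',np.round(o['moment'],2),'w',o['width'].round(2))
                                                                                                                               ^^^^^^^^^^^^^^^^
AttributeError: 'float' object has no attribute 'round'
```

{"name": "move_arm", "arguments": {"motion": [[2,31,0,0,0,0,20],[2,31,-40,0,0,0,20],[2,31,-80,0,0,0,20],[2,31,-120,0,0,0,20],[2,31,-160,0,0,0,20]]}}

```text
t: 3.87
ee_pos: [436.0, 0.5, 61.7]
orientation: [-2.057, 2.372, -0.003]
ft_force: [-0.8, 0.7, -0.8]
width: 20.1
```

{"name": "move_arm", "arguments": {"motion": [[0,0,-20,0,0,0,20],[0,0,-42,0,0,0,20],[0,0,-42,0,0,0,20]]}}

```text
t: 4.12
ee_pos: [433.2, 0.1, 17.6]
orientation: [2.054, -2.371, -0.006]
ft_force: [-0.4, -0.5, -0.3]
width: 20.2
```

```bash
sed -i "s/o\['width'\].round(2)/round(o['width'],2)/" st.py; python3 st.py
```

```text
t 4.1167 ee [4.3317e+02 1.1000e-01 1.7580e+01] psi -1.714 tilt [-0.006  0.   ] q6 1.687
press rel [-154.2   -2.4] F [-0.4 -0.5 -0.3] M [0.03 0.07 0.01] w 20.19
```

{"name": "move_arm", "arguments": {"motion": [[3,3,3,0,0,0,20],[6,2.4,3,0,0,0,20],[9,2,3,0,0,0,20],[12,1.5,3,0,0,0,20],[15,1,3,0,0,0,20]]}}

```text
t: 4.53
ee_pos: [450.5, 1.0, 24.7]
orientation: [-2.057, 2.375, -0.0]
ft_force: [-3.2, 0.7, 2.0]
width: 19.7
```

{"name": "move_arm", "arguments": {"motion": [[3,-0.4,0,0,0,0,20],[6,-0.9,0,0,0,0,20],[9,-1.3,0,0,0,0,20],[12,-1.8,0,0,0,0,20],[15,-2.2,0,0,0,0,20]]}}

```text
t: 4.95
ee_pos: [465.6, -1.3, 23.6]
orientation: [2.057, -2.375, -0.0]
ft_force: [-3.1, 0.7, 2.6]
width: 20.2
```

{"name": "move_arm", "arguments": {"motion": [[3,-0.4,0,0,0,0,20],[6,-0.9,0,0,0,0,20],[9,-1.3,0,0,0,0,20],[12,-1.8,0,0,0,0,20],[15,-2.2,0,0,0,0,20]]}}

```text
t: 5.37
ee_pos: [481.1, -3.5, 23.6]
orientation: [-2.056, 2.374, -0.001]
ft_force: [-2.0, 0.7, -1.1]
width: 19.9
```

```bash
python3 st.py
```

```text
t 5.3667 ee [481.12  -3.47  23.6 ] psi -1.714 tilt [ 0.001 -0.   ] q6 1.682
press rel [-106.3    1. ] F [-2.   0.7 -1.1] M [ 0.07  0.27 -0.02] w 19.9
```

{"name": "move_arm", "arguments": {"motion": [[2,-0.3,0,0,0,0,20],[4,-0.6,0,0,0,0,20],[6,-0.9,0,0,0,0,20],[8,-1.2,0,0,0,0,20],[9,-1.3,0,0,0,0,20]]}}

```text
t: 5.78
ee_pos: [490.0, -4.7, 23.7]
orientation: [-2.056, 2.374, -0.001]
ft_force: [-0.3, -0.2, -0.8]
width: 19.6
```

{"name": "move_arm", "arguments": {"motion": [[1,-0.15,0,0,0,0,20],[2,-0.3,0,0,0,0,20],[3,-0.4,0,0,0,0,20],[3,-0.4,0,0,0,0,20]]}}

```text
t: 6.12
ee_pos: [492.9, -5.1, 23.7]
orientation: [-2.056, 2.374, -0.001]
ft_force: [-0.9, -0.5, -0.2]
width: 19.9
```

{"name": "move_arm", "arguments": {"motion": [[1,-0.15,0,0,0,0,20],[2,-0.3,0,0,0,0,20],[2,-0.3,0,0,0,0,20],[3,-0.4,0,0,0,0,20],[3,-0.4,0,0,0,0,20]]}}

```text
t: 6.53
ee_pos: [494.0, -5.4, 23.5]
orientation: [2.055, -2.373, -0.003]
ft_force: [-6.9, 1.6, 6.0]
width: 20.0
```

{"name": "move_arm", "arguments": {"motion": [[1,-0.15,0,0,0,0,20],[1.5,-0.2,0,0,0,0,20],[1.5,-0.2,0,0,0,0,20]]}}

```text
t: 6.78
ee_pos: [494.0, -5.4, 23.3]
orientation: [2.054, -2.372, -0.006]
ft_force: [-10.5, 2.4, 7.9]
width: 20.1
```

```bash
python3 st.py
```

```text
t 6.7833 ee [494.    -5.4   23.34] psi -1.714 tilt [-0.006  0.   ] q6 1.679
press rel [-93.3   1. ] F [-10.5   2.4   7.9] M [0.37 1.66 0.01] w 20.12
```

{"name": "move_arm", "arguments": {"motion": [[-3,0.4,0,0,0,0,20],[-10,1.5,0,0,0,0,20],[-30,4.4,0,0,0,0,20],[-50,7.3,20,0,0,0,20],[-60,8.7,60,0,0,0,30]]}}

```text
t: 7.2
ee_pos: [432.2, 3.2, 81.1]
orientation: [2.053, -2.37, -0.009]
ft_force: [0.2, -0.3, 0.5]
width: 23.9
```

{"name": "move_arm", "arguments": {"motion": [[-10,0,40,0,0,0,40],[-10,0,80,0,0,0,40],[-10,0,120,0,0,0,40],[-10,0,130,0,0,0,40]]}}

```text
t: 7.53
ee_pos: [430.4, 3.0, 219.6]
orientation: [-2.051, 2.368, -0.012]
ft_force: [2.0, -0.0, -0.2]
width: 39.7
```

```bash
python3 st.py
python3 - <<'E'
from h import *
b=get_image('top')
def crop(im,x0,y0,x1,y1,f):
    v=cv2.resize(im['color'][y0:y1,x0:x1,::-1],None,fx=f,fy=f,interpolation=cv2.INTER_NEAREST)
    return cv2.convertScaleAbs(v,alpha=1.5)
cv2.imwrite('pics/p7.png',crop(b,216,155,276,220,9))
E
```

```text
t 7.5333 ee [430.41   2.95 219.58] psi -1.714 tilt [ 0.011 -0.   ] q6 1.693
press rel [-157.4    0. ] F [ 2.  -0.  -0.2] M [-0.01 -0.09  0.06] w 39.71
```

View pics/p7.png

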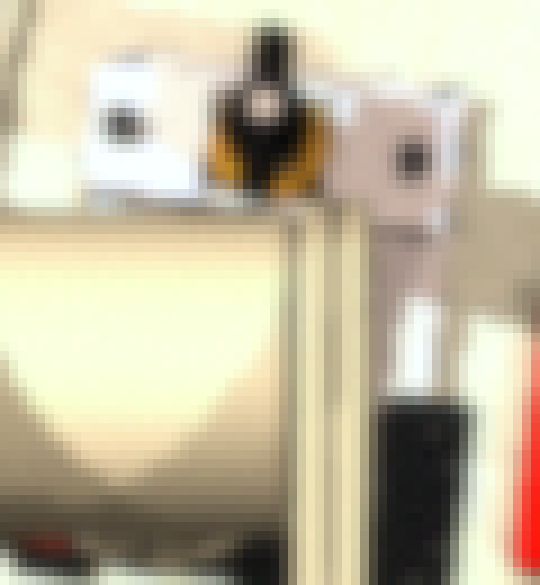

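{"name": "move_arm", "arguments": {"motion": [[35,-5,0,0,0,0.02,40],[75,-11,0,0,0,0.04,40],[112,-16,0,0,0,0.06,40],[145,-21,0,0,0,0.074,40],[156,-23,0,0,0,0.074,40]]}}

```text
t: 8.0
ee_pos: [587.2, -20.7, 212.6]
orientation: [-2.142, 2.295, -0.004]
ft_force: [0.4, 0.6, -0.1]
width: 40.1
```

{"name": "move_arm", "arguments": {"motion": [[0,0,0,0,0,0,40],[0,0,-20,0,0,0,40],[0,0,-20,0,0,0,40]]}}

```text
t: 8.25
ee_pos: [579.4, -19.7, 190.1]
orientation: [2.14, -2.294, -0.007]
ft_force: [-0.8, -0.5, -0.7]
width: 40.1
```

```bash
python3 st.py
python3 - <<'E'
from h import *
from fit import W
p=np.load('press.npy')
a=get_image('scene');f=6;x0,y0,x1,y1=205,130,325,230
v=cv2.convertScaleAbs(cv2.resize(a['color'][y0:y1,x0:x1,::-1],None,fx=f,fy=f,interpolation=cv2.INTER_NEAREST),alpha=1.5)
q=((proj(a,np.array([p[0],p[1],157]))-(x0,y0)+.5)*f).astype(int);cv2.circle(v,tuple(int(t) for t in q),3,(0,0,255),-1)
cv2.imwrite('pics/p8.png',v)
E
```

```text
t 8.25 ee [579.42 -19.72 190.11] psi -1.64 tilt [-0.006  0.   ] q6 1.586
press rel [-6.7 -0.8] F [-0.8 -0.5 -0.7] M [0.08 0.09 0.  ] w 40.13
```

View pics/p8.png

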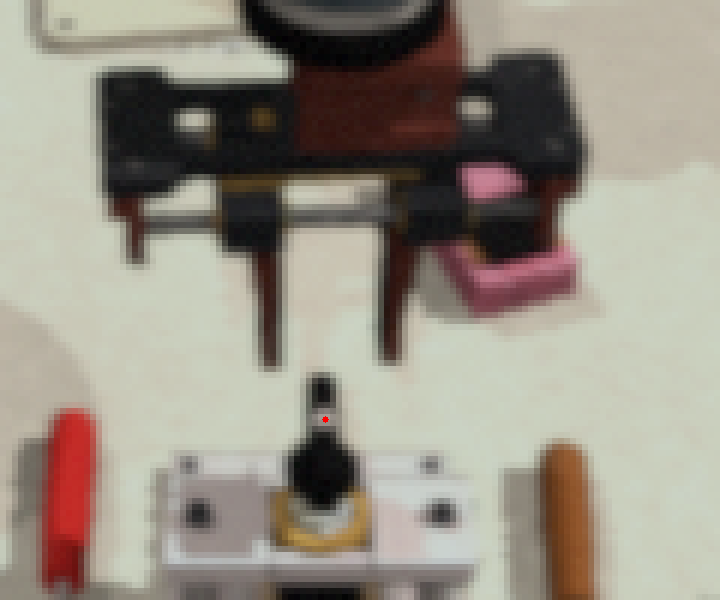

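The scene view shows the fingers straddling the knob, with tips at (270,365) and (390,360). The fitted axis, the red dot at (325,419), lies on the wing's bright centre. Now I'll settle and centre.

{"name": "move_arm", "arguments": {"motion": [[0,0,0,0,0,0,40],[0,0,0,0,0,0,40],[0,0,0,0,0,0,40]]}}

```text
t: 8.65
ee_pos: [583.1, -20.0, 194.5]
orientation: [-2.143, 2.296, -0.001]
ft_force: [-0.2, 0.4, -0.1]
width: 39.7
```

```bash
python3 st.py
```

```text
t 8.65 ee [583.11 -19.95 194.52] psi -1.64 tilt [ 0.001 -0.   ] q6 1.585
press rel [-3.  -0.5] F [-0.2  0.4 -0.1] M [-0.   -0.   -0.04] w 39.72
```

{"name": "move_arm", "arguments": {"motion": [[3,0,-15,0,0,0,40],[3,0,-35,0,0,0,40],[3,0,-50,0,0,0,40],[3,0,-59,0,0,0,30],[3,0,-59,0,0,0,24]]}}

```text
t: 9.07
ee_pos: [584.8, -19.9, 133.1]
orientation: [2.142, -2.295, -0.003]
ft_force: [-0.1, -0.1, -0.3]
width: 29.9
```

{"name": "move_arm", "arguments": {"motion": [[0,0,0,0,0,0,22],[0,0,0,0,0,0,22],[0,0,0,0,0,0,20],[0,0,0,0,0,0,20]]}}

```text
t: 9.4
ee_pos: [586.6, -20.0, 135.6]
orientation: [-2.142, 2.296, -0.002]
ft_force: [0.0, -0.4, -0.6]
width: 20.0
```

```bash
python3 st.py
```

```text
t 9.4 ee [586.57 -20.02 135.65] psi -1.64 tilt [ 0.002 -0.   ] q6 1.586
press rel [ 0.5 -0.1] F [ 0.  -0.4 -0.6] M [0.05 0.04 0.01] w 19.99
```

{"name": "move_arm", "arguments": {"motion": [[0,0,0,0,0,0,18],[0,0,0,0,0,0,18],[0,0,0,0,0,0,16.5],[0,0,0,0,0,0,16.5]]}}

```text
t: 9.73
ee_pos: [586.3, -20.4, 135.1]
orientation: [-2.143, 2.297, -0.002]
ft_force: [0.1, -3.0, 1.6]
width: 16.1
```

```bash
python3 st.py
```

```text
t 9.7333 ee [586.33 -20.4  135.07] psi -1.64 tilt [ 0.001 -0.001] q6 1.586
press rel [ 0.3 -0.5] F [ 0.1 -3.   1.6] M [-0.45 -0.06 -0.05] w 16.05
```

{"name": "move_arm", "arguments": {"motion": [[0,-0.8,0,0,0,0,16.5],[0,-0.8,-2,0,0,0,16.5],[0,-0.8,-4,0,0,0,16.5],[0,-0.8,-5,0,0,0,16.5],[0,-0.8,-5,0,0,0,16.5]]}}

```text
t: 10.15
ee_pos: [585.6, -20.6, 129.2]
orientation: [2.143, -2.297, -0.001]
ft_force: [0.6, -0.4, -0.5]
width: 16.4
```

```bash
python3 st.py
```

```text
t 10.15 ee [585.63 -20.64 129.19] psi -1.64 tilt [-0.001  0.   ] q6 1.584
press rel [-0.4 -0.8] F [ 0.6 -0.4 -0.5] M [ 0.04 -0.01 -0.06] w 16.4
```

{"name": "move_arm", "arguments": {"motion": [[0,0,-1,0,0,0,16.5],[0,0,-2,0,0,0,16.5],[0,0,-2,0,0,0,16.5],[0,0,-2,0,0,0,16.5]]}}

```text
t: 10.48
ee_pos: [585.9, -20.7, 127.6]
orientation: [-2.143, 2.297, -0.0]
ft_force: [-0.3, 0.5, -0.5]
width: 16.6
```

{"name": "move_arm", "arguments": {"motion": [[0,0,-0.6,0,0,0,16.5],[0,0,-1.2,0,0,0,16.5],[0,0,-1.2,0,0,0,16.5]]}}

```text
t: 10.73
ee_pos: [586.0, -20.8, 127.0]
orientation: [-2.143, 2.297, -0.0]
ft_force: [-2.1, -0.6, 6.8]
width: 16.9
```

{"name": "move_arm", "arguments": {"motion": [[0,0,-0.5,0,0,0,16.5],[0,0,-0.5,0,0,0,16.5],[0,0,-0.5,0,0,0,16.5]]}}

```text
t: 10.98
ee_pos: [586.0, -20.8, 126.9]
orientation: [-2.143, 2.297, -0.0]
ft_force: [-2.8, 0.5, 9.2]
width: 16.5
```

{"name": "move_arm", "arguments": {"motion": [[0,0,-0.5,0,0,0,16.5],[0,0,-0.5,0,0,0,16.5],[0,0,-0.5,0,0,0,16.5]]}}

```text
t: 11.23
ee_pos: [586.0, -20.8, 126.7]
orientation: [-2.143, 2.297, -0.0]
ft_force: [-4.6, 0.1, 12.2]
width: 16.5
```

{"name": "move_arm", "arguments": {"motion": [[0,0,0.2,0,0,0.08,16.5],[0,0,0.3,0,0,0.16,16.5],[0,0,0.4,0,0,0.24,16.5],[0,0,0.5,0,0,0.32,16.5],[0,0,0.6,0,0,0.4,16.5]]}}

```text
t: 11.65
ee_pos: [586.0, -21.6, 126.9]
orientation: [2.56, -1.82, 0.001]
ft_force: [-3.8, -3.5, 9.9]
width: 16.8
```

```bash
python3 st.py
```

```text
t 11.65 ee [586.   -21.55 126.89] psi -1.236 tilt [ 0.    -0.001] q6 1.18
press rel [ 0.1 -1.7] F [-3.8 -3.5  9.9] M [-0.61  0.62 -0.09] w 16.77
```

{"name": "move_arm", "arguments": {"motion": [[0,-0.3,0.1,0,0,0.1,16.5],[0,-0.5,0.25,0,0,0.2,16.5],[0,-0.5,0.35,0,0,0.3,16.5],[0,-0.5,0.5,0,0,0.4,16.5]]}}

```text
t: 11.98
ee_pos: [586.1, -21.9, 127.1]
orientation: [2.871, -1.274, 0.001]
ft_force: [-0.4, -3.1, 3.1]
width: 16.7
```

```bash
python3 st.py
```

```text
t 11.9833 ee [586.08 -21.92 127.11] psi -0.835 tilt [ 0.001 -0.001] q6 0.779
press rel [ 0.2 -2. ] F [-0.4 -3.1  3.1] M [-0.52  0.17 -0.05] w 16.66
```

{"name": "move_arm", "arguments": {"motion": [[0,0,-0.5,0,0,0,16.5],[0,0,-0.8,0,0,0,16.5],[0,0,-0.8,0,0,0,16.5]]}}

```text
t: 12.23
ee_pos: [586.6, -21.6, 126.7]
orientation: [-2.868, 1.282, -0.003]
ft_force: [-1.8, -1.1, 7.8]
width: 16.0
```

```bash
python3 st.py
```

```text
t 12.2333 ee [586.61 -21.61 126.68] psi -0.841 tilt [ 0.002 -0.   ] q6 0.784
press rel [ 0.7 -1.6] F [-1.8 -1.1  7.8] M [-0.22  0.22  0.08] w 16.04
```

{"name": "move_arm", "arguments": {"motion": [[0,0,0,0,0,0.07,16.5],[0,0,0,0,0,0.14,16.5],[0,0,0,0,0,0.2,16.5]]}}

```text
t: 12.48
ee_pos: [586.7, -21.5, 126.2]
orientation: [-2.983, 0.985, -0.003]
ft_force: [0.8, -1.5, 1.4]
width: 16.4
```

```bash
python3 st.py
```

```text
t 12.4833 ee [586.66 -21.49 126.24] psi -0.638 tilt [ 0.002 -0.   ] q6 0.581
press rel [ 0.8 -1.5] F [ 0.8 -1.5  1.4] M [-0.14 -0.12 -0.  ] w 16.39
```

{"name": "move_arm", "arguments": {"motion": [[0,0,-0.7,0,0,0,16.5],[0,0,-1.4,0,0,0,16.5],[0,0,-1.4,0,0,0,16.5]]}}

```text
t: 12.73
ee_pos: [586.5, -21.4, 124.5]
orientation: [-2.981, 0.991, -0.002]
ft_force: [2.7, -0.2, 0.8]
width: 16.6
```

```bash
python3 st.py
```

```text
t 12.7333 ee [586.54 -21.41 124.47] psi -0.642 tilt [ 0.001 -0.   ] q6 0.586
press rel [ 0.6 -1.4] F [ 2.7 -0.2  0.8] M [-0.22 -0.35  0.  ] w 16.6
```

{"name": "move_arm", "arguments": {"motion": [[0,0,-0.8,0,0,0,16.5],[0,0,-1.6,0,0,0,16.5],[0,0,-2.4,0,0,0,16.5],[0,0,-2.4,0,0,0,16.5]]}}

```text
t: 13.07
ee_pos: [586.4, -21.4, 122.0]
orientation: [-2.982, 0.989, -0.001]
ft_force: [2.6, -0.7, 2.0]
width: 16.4
```

{"name": "move_arm", "arguments": {"motion": [[0,0,-0.6,0,0,0,16.5],[0,0,-1,0,0,0,16.5],[0,0,-1,0,0,0,16.5]]}}

```text
t: 13.32
ee_pos: [586.3, -21.3, 121.0]
orientation: [-2.982, 0.988, -0.001]
ft_force: [3.0, -1.7, 1.1]
width: 16.8
```

{"name": "move_arm", "arguments": {"motion": [[0,0,-0.6,0,0,0,16.5],[0,0,-1.0,0,0,0,16.5],[0,0,-1.0,0,0,0,16.5]]}}

```text
t: 13.57
ee_pos: [586.4, -21.4, 120.5]
orientation: [-2.982, 0.988, -0.002]
ft_force: [2.9, -1.3, 5.1]
width: 16.8
```

```bash
python3 st.py
```

```text
t 13.5667 ee [586.4  -21.37 120.5 ] psi -0.64 tilt [ 0.001 -0.   ] q6 0.583
press rel [ 0.5 -1.4] F [ 2.9 -1.3  5.1] M [-0.32 -0.58 -0.03] w 16.76
```

The thread has dropped: the hub went from about 127 to 120.5 mm, and the knob is at roughly −0.85 rad. The last joint's range needs one regrasp, so I'll turn forwards part of the way first.

{"name": "move_arm", "arguments": {"motion": [[0,0,0.8,0,0,0,16.5],[0,0,0.8,0,0,-0.1,16.5],[0,0,0.8,0,0,-0.2,16.5],[0,0,0.8,0,0,-0.3,16.5],[0,0,0.8,0,0,-0.4,16.5]]}}

```text
t: 13.98
ee_pos: [585.5, -20.9, 120.6]
orientation: [2.722, -1.568, -0.002]
ft_force: [2.7, -0.1, 1.8]
width: 16.9
```

```bash
python3 st.py
```

```text
t 13.9833 ee [585.54 -20.93 120.55] psi -1.045 tilt [-0.001  0.   ] q6 0.988
press rel [-0.4 -1.1] F [ 2.7 -0.1  1.8] M [-0.02 -0.51  0.02] w 16.93
```

{"name": "move_arm", "arguments": {"motion": [[0,0,0,0,0,-0.1,16.5],[0,0,0,0,0,-0.2,16.5],[0,0,0,0,0,-0.3,16.5],[0,0,0,0,0,-0.4,16.5],[0,0,0,0,0,-0.5,16.5]]}}

```text
t: 14.4
ee_pos: [585.2, -20.9, 120.5]
orientation: [2.249, -2.192, -0.002]
ft_force: [1.5, 0.5, 2.5]
width: 16.7
```

```bash
python3 st.py
```

```text
t 14.4 ee [585.24 -20.91 120.5 ] psi -1.545 tilt [-0.002  0.001] q6 1.488
press rel [-0.7 -1.1] F [1.5 0.5 2.5] M [ 0.08 -0.32  0.02] w 16.68
```

{"name": "move_arm", "arguments": {"motion": [[0,0,0,0,0,0.1,16.5],[0,0,0,0,0,0.1,24],[0,0,0,0,0,0.1,30],[0,0,20,0,0,0.1,30],[0,0,45,0,0,0.1,30]]}}

```text
t: 14.82
ee_pos: [583.1, -21.0, 163.6]
orientation: [2.357, -2.071, -0.009]
ft_force: [-0.6, 0.1, -0.3]
width: 29.9
```

{"name": "move_arm", "arguments": {"motion": [[0,0,20,0,0,0.12,30],[0,0,30,0,0,0.24,30],[0,0,30,0,0,0.36,30],[0,0,30,0,0,0.48,30],[0,0,30,0,0,0.6,30]]}}

```text
t: 15.23
ee_pos: [585.0, -21.1, 195.5]
orientation: [2.871, -1.275, -0.003]
ft_force: [-0.1, -0.0, 0.4]
width: 29.9
```

```bash
python3 st.py
python3 - <<'E'
from h import *
p=np.load('press.npy')
a=get_image('scene');b=get_image('top');f=10;V=[]
for im,zt in((a,148),(b,148)):
    q=proj(im,np.array([586,-20.5,zt]));x0,y0=(q-[19,25]).astype(int)
    v=cv2.convertScaleAbs(cv2.resize(im['color'][y0:y0+55,x0:x0+38,::-1],None,fx=f,fy=f,interpolation=cv2.INTER_NEAREST),alpha=1.6)
    print(x0,y0);V.append(v)
cv2.imwrite('pics/p9.png',np.hstack(V))
E
```

```text
t 15.2333 ee [584.98 -21.14 195.47] psi -0.836 tilt [-0.002  0.   ] q6 0.779
press rel [-1.  -1.4] F [-0.1 -0.   0.4] M [ 0.05 -0.05  0.03] w 29.9
239 176
226 141
```

View pics/p9.png

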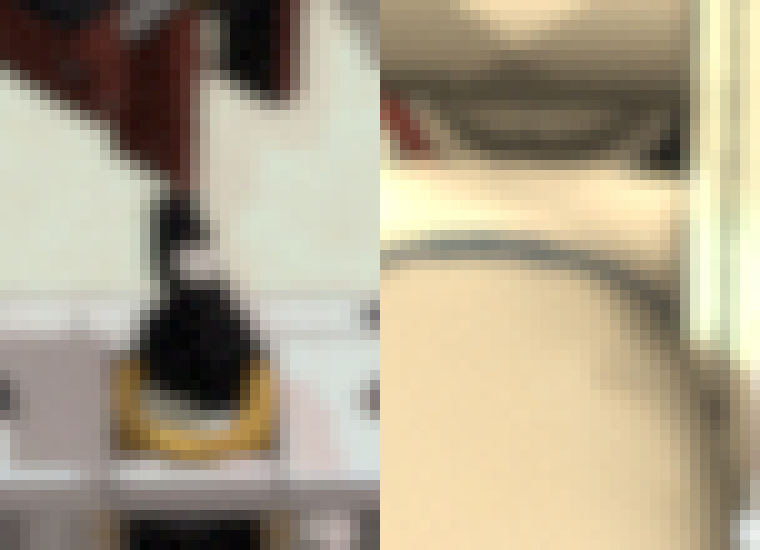

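{"name": "move_arm", "arguments": {"motion": [[1,0,-15,0,0,0.124,30],[1,0,-20,0,0,0.248,30],[1,0,-20,0,0,0.372,30],[1,0,-20,0,0,0.496,30],[1,0,-20,0,0,0.62,30]]}}

```text
t: 15.75
ee_pos: [586.1, -21.2, 175.0]
orientation: [3.123, -0.344, -0.003]
ft_force: [-0.4, -0.8, 0.7]
width: 29.8
```

{"name": "move_arm", "arguments": {"motion": [[0,0,0,0,0,0.124,30],[0,0,0,0,0,0.248,30],[0,0,0,0,0,0.372,30],[0,0,0,0,0,0.496,30],[0,0,0,0,0,0.62,30]]}}

```text
t: 16.17
ee_pos: [586.2, -21.2, 175.2]
orientation: [-3.078, -0.625, 0.003]
ft_force: [0.4, -0.8, -1.0]
width: 30.2
```

{"name": "move_arm", "arguments": {"motion": [[0,0,0,0,0,0.124,30],[0,0,0,0,0,0.248,30],[0,0,0,0,0,0.372,30],[0,0,0,0,0,0.496,30],[0,0,0,0,0,0.62,30]]}}

```text
t: 16.58
ee_pos: [586.2, -21.2, 175.2]
orientation: [-2.741, -1.534, 0.002]
ft_force: [-0.2, -0.1, 0.3]
width: 29.8
```

{"name": "move_arm", "arguments": {"motion": [[0,0,0,0,0,0.124,30],[0,0,0,0,0,0.248,30],[0,0,0,0,0,0.372,30],[0,0,0,0,0,0.496,30],[0,0,0,0,0,0.62,30]]}}

```text
t: 17.0
ee_pos: [586.2, -21.2, 175.2]
orientation: [-2.142, -2.296, 0.002]
ft_force: [-0.1, -0.2, 0.4]
width: 30.0
```

{"name": "move_arm", "arguments": {"motion": [[0,0,0,0,0,0.09,30],[0,0,0,0,0,0.09,30]]}}

```text
t: 17.17
ee_pos: [586.3, -21.2, 175.2]
orientation: [-2.039, -2.388, 0.001]
ft_force: [-0.8, -0.1, 0.5]
width: 30.1
```

```bash
python3 st.py
```

```text
t 17.1667 ee [586.28 -21.21 175.24] psi 1.728 tilt [-0.002  0.   ] q6 -1.785
press rel [ 0.3 -1.3] F [-0.8 -0.1  0.5] M [ 0.03 -0.11 -0.02] w 30.07
```

{"name": "move_arm", "arguments": {"motion": [[0,0,-15,0,0,0,30],[0,0,-35,0,0,0,30],[0,0,-53,0,0,0,26],[0,0,-53,0,0,0,22],[0,0,-53,0,0,0,20]]}}

```text
t: 17.58
ee_pos: [586.3, -21.2, 121.9]
orientation: [-2.044, -2.384, 0.002]
ft_force: [0.1, 0.6, -0.5]
width: 20.5
```

{"name": "move_arm", "arguments": {"motion": [[0,0,0,0,0,0,19],[0,0,0,0,0,0,18],[0,0,0,0,0,0,17],[0,0,0,0,0,0,16.5]]}}

```text
t: 17.92
ee_pos: [587.0, -21.3, 123.1]
orientation: [2.039, 2.39, 0.0]
ft_force: [-0.6, -0.5, -0.6]
width: 16.6
```

```bash
python3 st.py
```

```text
t 17.9167 ee [586.97 -21.3  123.07] psi 1.729 tilt [ 0. -0.] q6 -1.785
press rel [ 1.  -1.3] F [-0.6 -0.5 -0.6] M [ 0.06 -0.13  0.02] w 16.64
```

{"name": "move_arm", "arguments": {"motion": [[0,0,0,0,0,-0.1,16.5],[0,0,0,0,0,-0.2,16.5],[0,0,0,0,0,-0.3,16.5],[0,0,0,0,0,-0.4,16.5],[0,0,0,0,0,-0.5,16.5]]}}

```text
t: 18.33
ee_pos: [587.1, -21.5, 123.0]
orientation: [2.571, 1.805, 0.0]
ft_force: [-0.7, -0.9, -0.6]
width: 16.6
```

```bash
python3 st.py
```

```text
t 18.3333 ee [587.14 -21.5  123.05] psi 1.224 tilt [ 0.001 -0.   ] q6 -1.281
press rel [ 1.2 -1.4] F [-0.7 -0.9 -0.6] M [-0.15 -0.21  0.01] w 16.57
```

{"name": "move_arm", "arguments": {"motion": [[0,0,0,0,0,-0.1,16.5],[0,0,0,0,0,-0.2,16.5],[0,0,0,0,0,-0.3,16.5],[0,0,0,0,0,-0.4,16.5],[0,0,0,0,0,-0.5,16.5]]}}

```text
t: 18.75
ee_pos: [587.1, -21.6, 123.0]
orientation: [2.937, 1.113, 0.001]
ft_force: [0.1, -1.5, 0.1]
width: 16.6
```

```bash
python3 st.py
```

```text
t 18.75 ee [587.11 -21.56 123.04] psi 0.724 tilt [ 0.001 -0.   ] q6 -0.781
press rel [ 1.2 -1.5] F [ 0.1 -1.5  0.1] M [-0.25 -0.24  0.03] w 16.64
```

{"name": "move_arm", "arguments": {"motion": [[0,0,0,0,0,-0.1,16.5],[0,0,0,0,0,-0.2,16.5],[0,0,0,0,0,-0.3,16.5],[0,0,0,0,0,-0.4,16.5],[0,0,0,0,0,-0.5,16.5]]}}

```text
t: 19.17
ee_pos: [587.1, -21.6, 123.0]
orientation: [3.121, 0.352, 0.001]
ft_force: [0.1, -2.1, -1.0]
width: 16.4
```

```bash
python3 st.py
```

```text
t 19.1667 ee [587.12 -21.59 123.  ] psi 0.225 tilt [ 0.001 -0.001] q6 -0.281
press rel [ 1.2 -1.5] F [ 0.1 -2.1 -1. ] M [-0.36 -0.19  0.08] w 16.43
```

{"name": "move_arm", "arguments": {"motion": [[0,0,0,0,0,-0.1,16.5],[0,0,0,0,0,-0.2,16.5],[0,0,0,0,0,-0.3,16.5],[0,0,0,0,0,-0.3,16.5],[0,0,0,0,0,-0.3,16.5]]}}

```text
t: 19.58
ee_pos: [586.9, -21.3, 122.9]
orientation: [-3.14, 0.106, -0.0]
ft_force: [0.3, 0.5, 0.4]
width: 16.5
```

```bash
python3 st.py
```

```text
t 19.5833 ee [586.95 -21.26 122.94] psi -0.068 tilt [0. 0.] q6 0.011
press rel [ 1.  -1.2] F [0.3 0.5 0.4] M [-0.05 -0.08  0.01] w 16.52
```

{"name": "move_arm", "arguments": {"motion": [[0,0,0,0,0,-0.08,16.5],[0,0,0,0,0,-0.16,16.5]]}}

```text
t: 19.75
ee_pos: [587.1, -21.2, 123.0]
orientation: [-3.121, 0.361, -0.001]
ft_force: [0.4, 0.1, -1.3]
width: 16.9
```

```bash
python3 st.py
```

```text
t 19.75 ee [587.13 -21.19 122.97] psi -0.23 tilt [0.001 0.   ] q6 0.174
press rel [ 1.2 -1.1] F [ 0.4  0.1 -1.3] M [-0.09 -0.16  0.08] w 16.93
```

{"name": "move_arm", "arguments": {"motion": [[0,0,0,0,0,-0.08,16.5]]}}

```text
t: 19.83
ee_pos: [587.0, -21.2, 122.9]
orientation: [-3.104, 0.486, -0.0]
ft_force: [1.0, 0.5, -1.7]
width: 16.5
```

```bash
python3 st.py
```

```text
t 19.8333 ee [587.03 -21.19 122.85] psi -0.311 tilt [0. 0.] q6 0.254
press rel [ 1.1 -1.1] F [ 1.   0.5 -1.7] M [-0.11 -0.21  0.12] w 16.5
```

{"name": "move_arm", "arguments": {"motion": [[0,0,0,0,0,-0.08,16.5]]}}

```text
t: 19.92
ee_pos: [587.1, -21.2, 122.8]
orientation: [-3.082, 0.61, -0.001]
ft_force: [0.2, -0.9, -1.0]
width: 16.4
```

```bash
python3 st.py
```

```text
t 19.9167 ee [587.14 -21.24 122.85] psi -0.391 tilt [ 0. -0.] q6 0.334
press rel [ 1.2 -1.2] F [ 0.2 -0.9 -1. ] M [ 0.   -0.11  0.13] w 16.43
```

The torque reads 0.13 N m at about 2.65 rad from the drop, so roughly 20–22 N of clamp. Now I'll back off within the play, open and lift.

{"name": "move_arm", "arguments": {"motion": [[0,0,0,0,0,0.1,16.5],[0,0,0,0,0,0.1,22],[0,0,0,0,0,0.1,32],[0,0,0,0,0,0.1,32],[0,0,15,0,0,0.1,32]]}}

```text
t: 20.33
ee_pos: [585.1, -21.1, 135.6]
orientation: [3.108, -0.455, -0.007]
ft_force: [-1.5, 0.5, -0.3]
width: 31.4
```

{"name": "move_arm", "arguments": {"motion": [[0,0,30,0,0,0,32],[-10,0,70,0,0,0,32],[-50,0,90,0,0,0,32],[-90,0,100,0,0,0,32],[-130,0,100,0,0,0,32]]}}

```text
t: 20.75
ee_pos: [458.2, -21.3, 240.1]
orientation: [-3.108, 0.455, -0.008]
ft_force: [-0.1, 0.5, 0.3]
width: 32.3
```

{"name": "move_arm", "arguments": {"motion": [[-20,-40,0,0,0,0,32],[-20,-80,0,0,0,0,32],[-20,-120,0,0,0,0,32],[-20,-160,0,0,0,0,32],[-20,-200,0,0,0,0,32]]}}

```text
t: 21.17
ee_pos: [437.4, -223.1, 238.3]
orientation: [3.108, -0.454, 0.002]
ft_force: [1.3, 0.6, 0.5]
width: 32.0
```

{"name": "move_arm", "arguments": {"motion": [[0,-40,0,0,0,0,32],[0,-80,0,0,0,0,32],[0,-80,0,0,0,0,32]]}}

```text
t: 21.42
ee_pos: [438.1, -307.4, 238.3]
orientation: [3.105, -0.461, 0.004]
ft_force: [0.5, 0.3, 0.3]
width: 31.9
```

```bash
python3 st.py
python3 - <<'E'
from h import *
a=get_image('scene');b=get_image('top')
c=lambda im,x0,y0,x1,y1,f:cv2.convertScaleAbs(cv2.resize(im['color'][y0:y1,x0:x1,::-1],None,fx=f,fy=f,interpolation=cv2.INTER_NEAREST),alpha=1.5)
cv2.imwrite('pics/p10.png',np.hstack([c(a,230,185,286,260,7),c(b,218,150,274,225,7)]))
E
```

```text
t 21.4167 ee [ 438.09 -307.44  238.26] psi -0.295 tilt [ 0.002 -0.003] q6 -0.338
press rel [-104.7 -306. ] F [0.5 0.3 0.3] M [-0.03 -0.08 -0.01] w 31.94
```

View pics/p10.png

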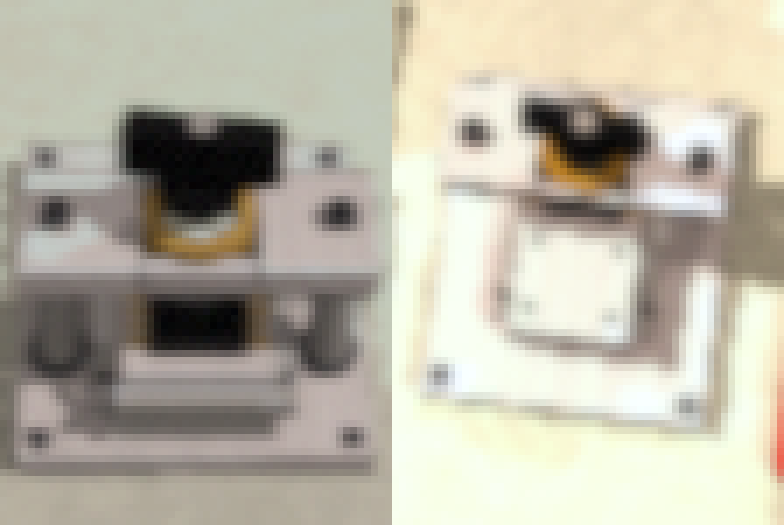

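The view shows the wing now across the press, with its world yaw about −1.75, and the sink fully under the bridge. The angle gives about 16 N and the torque about 20 N, so the low end of the uncertainty is close to 12 N. There is plenty of time, so I'll go back for a small top-up.

{"name": "move_arm", "arguments": {"motion": [[15,38,0,0,0,0.05,32],[30,76,0,0,0,0.05,32],[45,114,0,0,0,0.05,32],[60,152,0,0,0,0.05,32],[75,190,-10,0,0,0.05,32]]}}

```text
t: 21.93
ee_pos: [513.4, -108.5, 229.4]
orientation: [-3.119, 0.375, -0.004]
ft_force: [0.9, -0.5, 0.4]
width: 32.0
```

{"name": "move_arm", "arguments": {"motion": [[25,32,-10,0,0,0,32],[50,64,-20,0,0,0,32],[73,96,-30,0,0,0,32],[73,96,-40,0,0,0,32],[73,96,-50,0,0,0,32]]}}

```text
t: 22.35
ee_pos: [585.5, -12.3, 177.2]
orientation: [-3.12, 0.369, 0.001]
ft_force: [-0.8, -0.4, 0.3]
width: 32.1
```

{"name": "move_arm", "arguments": {"motion": [[0,0,0,0,0,0,32],[0,0,0,0,0,0,32],[0,0,0,0,0,0,32]]}}

```text
t: 22.6
ee_pos: [585.0, -16.3, 178.3]
orientation: [3.119, -0.378, -0.0]
ft_force: [0.7, -0.6, 0.1]
width: 31.9
```

```bash
python3 st.py
```

```text
t 22.6 ee [584.96 -16.29 178.3 ] psi -0.241 tilt [-0. -0.] q6 0.193
press rel [-1.7  3.4] F [ 0.7 -0.6  0.1] M [-0.01 -0.04 -0.08] w 31.93
```

{"name": "move_arm", "arguments": {"motion": [[2,-5,0,0,0,0,32],[2,-5,0,0,0,0,32],[2,-5,-20,0,0,0,32],[2,-5,-40,0,0,0,30],[2,-5,-55,0,0,0,26]]}}

```text
t: 23.02
ee_pos: [587.6, -21.5, 122.5]
orientation: [-3.119, 0.378, -0.001]
ft_force: [-0.1, -0.9, -0.3]
width: 26.9
```

{"name": "move_arm", "arguments": {"motion": [[0,0,0,0,0,0,22],[0,0,0,0,0,0,19],[0,0,0,0,0,0,18],[0,0,0,0,0,0,17],[0,0,0,0,0,0,16.5]]}}

```text
t: 23.43
ee_pos: [588.3, -20.8, 124.0]
orientation: [-3.119, 0.376, -0.003]
ft_force: [0.5, 0.4, -0.2]
width: 16.9
```

```bash
python3 st.py
```

```text
t 23.4333 ee [588.25 -20.78 123.98] psi -0.24 tilt [ 0.002 -0.   ] q6 0.185
press rel [ 2.2 -0.6] F [ 0.5  0.4 -0.2] M [-0.03 -0.03  0.02] w 16.86
```

{"name": "move_arm", "arguments": {"motion": [[-1,0,0,0,0,-0.08,16.5],[-1,0,0,0,0,-0.15,16.5]]}}

```text
t: 23.6
ee_pos: [587.1, -20.6, 123.7]
orientation: [-3.081, 0.614, -0.003]
ft_force: [2.0, 1.5, -1.5]
width: 17.1
```

```bash
python3 st.py
```

```text
t 23.6 ee [587.13 -20.63 123.74] psi -0.394 tilt [0.002 0.   ] q6 0.338
press rel [ 1.1 -0.6] F [ 2.   1.5 -1.5] M [ 0.11 -0.38 -0.  ] w 17.1
```

{"name": "move_arm", "arguments": {"motion": [[0,0,0,0,0,-0.05,16.5]]}}

```text
t: 23.68
ee_pos: [587.3, -20.6, 123.7]
orientation: [-3.064, 0.691, -0.003]
ft_force: [1.1, -0.3, -0.4]
width: 16.8
```

```bash
python3 st.py
```

```text
t 23.6833 ee [587.35 -20.61 123.74] psi -0.443 tilt [ 0.002 -0.   ] q6 0.388
press rel [ 1.3 -0.5] F [ 1.1 -0.3 -0.4] M [-0.03 -0.13  0.12] w 16.81
```

{"name": "move_arm", "arguments": {"motion": [[0,0,0,0,0,-0.05,16.5]]}}

```text
t: 23.77
ee_pos: [587.3, -20.6, 123.7]
orientation: [-3.047, 0.765, -0.003]
ft_force: [1.8, 0.4, -0.5]
width: 16.5
```

```bash
python3 st.py
```

```text
t 23.7667 ee [587.29 -20.58 123.71] psi -0.492 tilt [ 0.002 -0.   ] q6 0.437
press rel [ 1.2 -0.5] F [ 1.8  0.4 -0.5] M [-0.06 -0.24  0.06] w 16.49
```

{"name": "move_arm", "arguments": {"motion": [[0,0,0,0,0,0.1,16.5],[0,0,0,0,0,0.1,22],[0,0,0,0,0,0.1,32],[0,0,0,0,0,0.1,32],[0,0,15,0,0,0.1,32]]}}

```text
t: 24.18
ee_pos: [584.8, -20.6, 135.9]
orientation: [3.081, -0.611, -0.007]
ft_force: [0.4, 0.0, -0.5]
width: 31.8
```

{"name": "move_arm", "arguments": {"motion": [[0,0,30,0,0,0,32],[-10,0,70,0,0,0,32],[-50,0,90,0,0,0,32],[-90,0,100,0,0,0,32],[-130,0,100,0,0,0,32]]}}

```text
t: 24.6
ee_pos: [457.8, -20.7, 240.3]
orientation: [-3.081, 0.611, -0.008]
ft_force: [0.4, -0.5, -0.2]
width: 31.6
```

{"name": "move_arm", "arguments": {"motion": [[-20,-40,0,0,0,0,32],[-20,-80,0,0,0,0,32],[-20,-120,0,0,0,0,32],[-20,-160,0,0,0,0,32],[-20,-200,0,0,0,0,32]]}}

```text
t: 25.02
ee_pos: [437.1, -222.5, 238.5]
orientation: [3.081, -0.611, 0.002]
ft_force: [0.2, 0.8, 0.8]
width: 32.0
```

{"name": "move_arm", "arguments": {"motion": [[0,-40,0,0,0,0,32],[0,-80,0,0,0,0,32],[0,-80,0,0,0,0,32],[0,-80,0,0,0,0,32],[0,-80,0,0,0,0,32]]}}

```text
t: 25.43
ee_pos: [436.9, -300.2, 237.6]
orientation: [-3.081, 0.611, 0.001]
ft_force: [-0.6, 0.8, 0.1]
width: 32.0
```

```bash
python3 st.py
python3 - <<'E'
from h import *
a=get_image('scene');b=get_image('top')
c=lambda im,x0,y0,x1,y1,f:cv2.convertScaleAbs(cv2.resize(im['color'][y0:y1,x0:x1,::-1],None,fx=f,fy=f,interpolation=cv2.INTER_NEAREST),alpha=1.1)
cv2.imwrite('pics/p11.png',np.hstack([c(a,230,185,286,260,7),c(b,218,150,274,225,7)]))
for l in ['nutdriver','driver','dish','frame','sponge_tin','fin_stack','pliers']:
    print(l,[np.round(atz(b,*m['location'],0))[:2] for m in mark_of(b,l)[:1]])
E
```

```text
t 25.4333 ee [ 436.93 -300.16  237.57] psi -0.392 tilt [-0.001  0.001] q6 -0.233
press rel [-106.9 -299. ] F [-0.6  0.8  0.1] M [-0.03 -0.07 -0.01] w 31.99
nutdriver [array([590., 107.])]
driver [array([ 548., -135.])]
dish [array([ 654., -388.])]
frame [array([614., -16.])]
sponge_tin [array([613., 361.])]
fin_stack [array([ 419., -469.])]
pliers [array([485., 386.])]
```

View pics/p11.png

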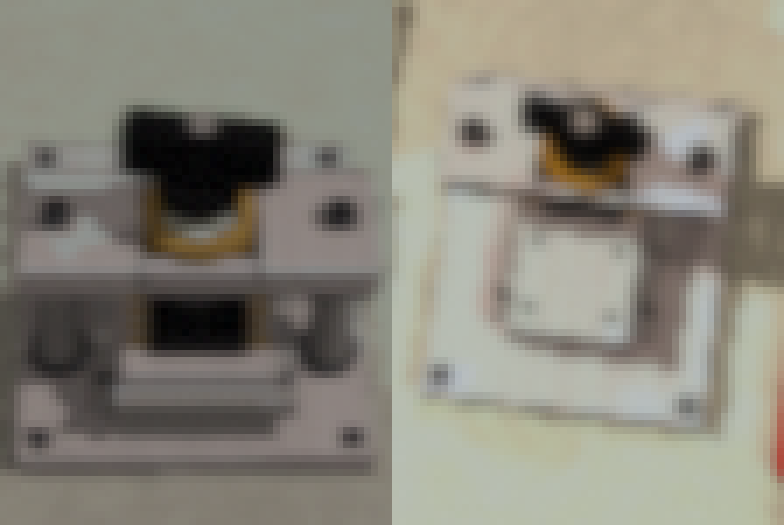

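The view shows the sink home, front edge at about (570,340) in the right half, with the knob down and the wing slightly further round. The gripper is clear and the bystanders are in place. The frame mark landed on the press, a misdetection, because the arm now hides the frame. Handing in.

```bash
python3 -c "
from workcell import *
print(close_job())"
```

```text
the job is handed in; nothing more can be done
None
```

I slid the heat sink home, found the thread, clamped the module and handed the job in at about 25 s of the 72 s allowed. No verdict came back.

- **Heat sink:** It was about 47 mm short. I pushed it at about 3 N until it stopped moving under roughly 10 N, and its final position matches home to within a millimetre or so. The last pictures show it fully under the bridge.
- **Thread:** I leaned on the knob at up to about 12 N and turned it back. It sank and then dropped about 6 mm near −0.85 rad. The top then stood at about 148.5 mm.
- **Clamp:** I screwed it forwards with one regrasp. After the first tightening the pictures put the force nearer 16 N, so I went back and tightened by about 0.1 rad more. It ended about 2.6–2.7 rad from the drop, which I estimate at 18–23 N.
- **Release:** The fingers were opened and lifted clear, and the robot touches nothing.

**Checks that were weak or disagreed:**
- The clamp force is inferred from the knob angle and the turning torque, not measured. The last torque readings scattered between 0 and 0.12 N m.
- The climb before the drop was smaller than described.
- In the last pictures six bystanders were within about 13 mm of where they started. The frame could not be confirmed: its mark landed on the press, and the arm probably hid it. The gripper never came near it below about 220 mm.

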